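# Load a slide carrier through a sprung dust flap

## Task

Load the blue slide carrier, nose first, into the white drying chamber: push it straight in along the bench so that its nose swings the orange sprung flap inward and the flap falls shut again behind its body, with the handle left outside. Keep pushing gently until you feel the carrier meet the hidden seating pad, push that pad in by about 5 mm (never 9 mm or more), then let go. Do not tip the carrier over, and leave the bottle, cup and timer where they are.

Things in the scene. Friction and masses are not known exactly. Their poses are not given: they have to be found in the camera images.
- carrier_center (a point): Loose blue slide carrier, 0.16 to 0.28 kg: solid box body 60 mm long (x), 48 wide (y), 24 high (fixed glass slides in it), then a low tongue (24 mm wide, 8 high) running 94 mm back from the body's tail face to the centre of an upright handle. Point: centre of the body, 12 mm above the underside. x to the nose, z up. It balances about 10 to 20 mm behind this point. Starts flat on the bench.
- carrier_nose (a point): Centre of the carrier's front (nose) face, 30 mm ahead of carrier_center, 12 mm above its underside; same axes.
- carrier_handle (a point): A point in the carrier's upright handle, 124 mm behind carrier_center and 40 mm above the underside. The handle is 18 mm long (x), 12 mm wide (y, the way to pinch it), and rises to 56 mm above the underside. Same axes as carrier_center.
- door (a point): Fixed white chamber, 150 mm long, 74 wide, 58 high, no floor (the carrier slides on the bench). Point: centre of the doorway on the bench, z = 0; a grey frame stands 6 mm out in front of it. x points straight into the chamber, y left, z up. Doorway and inside are 62 mm wide, doorway 50 high. When done, the carrier's nose is 100 to 125 mm inside and its handle 30 to 55 mm in front of this point.
- flap (a joint): Orange dust flap just inside the doorway, 58 mm wide, hinged at its top (7 mm inside the door point, 50 mm up), hanging to 12 mm above the bench, so the tongue passes under it when shut. rad, 0 shut, grows as it swings inward; a spring shuts it, pushing back with 1 to 2 N. It can fall shut only once the carrier's tail face is some 36 mm inside the door point.
- pad (a joint): Seating pad hidden inside the chamber, facing the door. Its face starts 100 to 116 mm inside the door point, different each time: find it by touch. Value in m: how far it has been pushed in (0 untouched, travel 18 mm). A friction brake holds it: it yields at about 5 N, a little more the faster it is pushed, and stays where it is left (no spring).
- red_bottle: Bystander: white bottle with red cap, 48 mm diameter, 105 mm tall; origin at the centre of its underside.
- cup: Bystander: white specimen cup with red cap, 48 mm diameter, 50 mm tall; origin at the centre of its underside.
- timer: Bystander: white bench timer, 58 x 72 x 18 mm; origin at the centre of its underside.

How it is judged:
On the way, in this order (a step that is already met when the one before it is completed fails the run):
1. the carrier's nose has swung the flap open and is in the doorway (value of joint flap above 0.5 rad and x of carrier_nose in the frame of door above 0.02 m), for 0.1 s.
2. the flap has fallen shut behind the carrier's body and the carrier has pushed the pad in by more than 2 mm (value of joint flap below 0.1 rad and value of joint pad above 0.002 m and x of carrier_center in the frame of door above 0.06 m), for 0.2 s.
At the end, for the whole second after the job is handed in: Pad pushed in by 2 to 9 mm; flap shut (under 0.1 rad) behind the carrier's body (body centre over 60 mm inside the door), handle at least 15 mm outside; carrier flat on the bench (tilt under 0.1 rad), in line with the chamber within 0.2 rad; pad at rest (all of step 2 and value of joint pad below 0.009 m and x of carrier_handle in the frame of door below -0.015 m and height (world z) of carrier_center below 0.016 m and angle between carrier_center's own z axis and vertical below 0.1 rad and angle between the x axis of carrier_center and the x axis of door, either way round below 0.2 rad and velocity of joint pad below 0.002 m/s); the robot touches nothing.
It fails at once if the pad is pushed in by 9 mm or more (value of joint pad above 0.009 m).
It fails at once if the carrier is tipped by more than 0.6 rad (angle between carrier_center's own z axis and vertical above 0.6 rad).
It fails at once if the bottle is moved by more than 25 mm (distance of red_bottle from where it was at the start of the episode above 0.025 m).
It fails at once if the cup is moved by more than 25 mm (distance of cup from where it was at the start of the episode above 0.025 m).
It fails at once if the timer is moved by more than 25 mm (distance of timer from where it was at the start of the episode above 0.025 m).
It also fails if it takes over 59 s, if anything falls off the work surface, if the arm or the gripper's body presses on something with over 40 N, if the wrist force passes 120 N, or if a joint passes its speed limit or range.

## Robot

A 7-joint arm with a two-finger parallel gripper is mounted at the origin on a cart in front of the work surface, level with it; the furniture and walls round the work are solid. World frame = base frame: x ahead of the robot, y to its left, z up, the work surface at z = 0. Lengths are in m, angles in rad, forces in N, time in s.
With the tool pointing down it reaches from about 0.4 to 0.875 m from the base axis. Payload 19.3 kg.
Tool frame: the origin (TCP) lies where the fingers leave the gripper's body, on its centre line; the fingertips stand bot.tip_reach ahead of it and the grasp point (between the pads) lies 54 mm ahead of it (bot.tip_reach is the distance from the TCP to the fingertips, in m); z points along the fingers, y is the line along which they close (so a half turn about z gives the same grasp; the last joint's range is limited). The gripper opens to 85 mm and grips with 20 to 120 N. Pads are 22 mm wide; open, the fingers measure 114 mm over their backs; the gripper's body (76 mm by 85 mm) begins 54 mm behind the grasp point. The pads swing forward as they close: fully open they stand 13 mm farther back than shut.
Start: joints at [1.046, 0.521, -0.036, 1.599, 0.021, 1.021, -0.113], TCP at [0.275, -0.561, 0.304] pointing down, gripper open.
Joint ranges: [-2.91, 2.91], [-0.3, 2.13], [-1.5, 1.42], [0.17, 2.43], [-1.26, 4.41], [0.16, 1.93], [-2.52, 2.52]. Speed limits (rad/s): [1.89, 1.89, 2.39, 2.39, 3.01, 3.01, 3.01].

## Interface

Orientations are given as [roll, pitch, yaw] about the fixed x, y, z axes, in that order (R = Rz(yaw) Ry(pitch) Rx(roll)).
In Python, from workcell import bot gives the robot as it stands. The module is installed in compiled form; this text tells all that it offers.
- The arm moves only by the shell command python3 -m jog 'ROWS' [FORCE]. ROWS is JSON, a list that holds one entry, the list of rows, each a list of 7 numbers: the shift along the tool's x, y, z in mm, then the turn, a rotation vector about the tool's x, y, z in rad, then the opening, from 0 (shut) to 1 (fully open). In form: [[[tx, ty, tz, wx, wy, wz, fingers], ...]]. A call has 1 to 5 rows; each row shifts and turns the commanded pose from where the row before left it, along the tool's axes as they then stand; what a row does not reach is not made up. A row lasts 1/10 s, in which the tool goes at most 50 mm and 8.59 degrees, less where a joint would pass 70% of its speed; a pose out of reach is approached as far as the arm can. A call is refused whole if a number of a shift passes 50 or a number of a turn 0.15, either way. A call with a gripper value outside its range is refused whole. The fingers move at their own pace and stop on an object; FORCE is the grip in N (left out, the last holds). Time passes only in rows, so rows that do not move let the fingers close. It gives the time, the measured TCP pose, the force, the opening and the grip force at its end, in the units of the state.
- bot.observe(): the state, without advancing time (a new reading comes with each control period).
- bot.grab_frame(name): name is "side" or "top" or "wrist"; returns a dict with "img" (400x640x3 uint8, red, green, blue), "intrinsics" (3x3 intrinsics, pixels), "R" (3x3) and "t" (3): a world point X has camera coordinates R X + t; the wrist camera has in their place "tool_from_camera" (4x4, takes a point from camera to tool coordinates, whose origin is the TCP and whose axes are the flange's). Camera axes: x right, y down, z forward; pixel columns grow to the right and rows downward; lengths in m; the calibration is good to about 2 mm. A picture is of the moment at which its call begins: read the wrist's pose just before it. There is no depth.
- bot.job_done(): hands the job in; it is judged then, once.
Trained networks look in a picture, given as the dict that the camera call returned (one of the last four; its "shot" number tells which), for a name from the list of things; names that differ only in an ending like _2 or _b are one class to them, and where a whole thing is asked for, a point or a joint stands for the part that bears it (a point fixed in the world has none). Each returns a list of dicts, best first, with "conf" (0 to 1); they miss things now and then, are a little off and sometimes report something else, mostly with a low value. They report only what shows in the picture. A call takes as long as a camera call.
- bot.trace(query, picture): "region" (400x640 bool, what is visible of it).
- bot.spot_point(query, picture): "xyz" ([x, y, z] in m, in world coordinates, good to about 4 mm: a listed point, or the origin of a listed thing).
The state is a dict: "clock": time; "qpos": joint angles; "qd": joint speeds; "joint_efforts": joint torques, N m; "position": TCP position; "tool_rot": TCP orientation; "force": force on the tool from outside, world axes, zero at the start; "moment": the same for the moment, N m; "grip_width": finger opening in m; "finger_force": force on a finger pad.
Only numpy, scipy, OpenCV 4.12 (cv2) and the standard library are available. Lean on these libraries where they do the work, as an engineer would, in place of code of your own. Each camera call takes 0.05 s, during which the arm holds its last target. There are 200 camera calls.

## Working session

There is one attempt and no reset: what is moved stays moved. The work goes in short steps, Python scripts to look and compute and a shell command to move; the robot and the scene stay as the last step left them, time stands still between calls to the robot, and variables do not carry over. Pictures are saved under pics/ and viewed, at most 10 in all, crops included, and the job is handed in when it is done.

```bash
mkdir -p pics; python3 - <<'E'
from workcell import bot
import cv2,numpy as np
s=bot.observe();print({k:np.round(v,3).tolist() for k,v in s.items()},bot.tip_reach)
ims=[]
for c in("top","side"):
    f=bot.grab_frame(c);ims.append(f["img"])
    for q in("carrier_center","carrier_nose","carrier_handle","door","red_bottle","cup","timer"):
        r=bot.spot_point(q,f);print(c,q,[(np.round(d["xyz"],3).tolist(),round(float(d["conf"]),2)) for d in r[:2]])
    cv2.imwrite(f"pics/{c}0.png",f["img"][:,:,::-1])
E
```

```text
{'clock': 0.0, 'qpos': [1.046, 0.522, -0.036, 1.6, 0.021, 1.021, -0.113], 'qd': [-0.002, 0.001, 0.001, -0.001, 0.0, 0.001, 0.001], 'joint_efforts': [-0.001, -92.709, 1.98, -36.992, 0.018, 0.008, 0.0], 'position': [0.274, -0.561, 0.303], 'tool_rot': [-3.14, 0.0, 0.455], 'force': [-0.329, 0.57, 0.17], 'moment': [0.025, 0.032, 0.027], 'finger_force': 0.0, 'grip_width': 0.085} 0.0726
top carrier_center [([0.505, -0.034, 0.008], 0.75)]
top carrier_nose [([0.525, -0.051, 0.01], 0.83)]
top carrier_handle [([0.412, 0.046, 0.04], 0.96)]
top door [([0.45, -0.169, -0.001], 0.9)]
top red_bottle [([0.559, 0.084, 0.001], 0.9)]
top cup [([0.372, 0.184, -0.001], 0.78)]
top timer [([0.375, 0.259, 0.001], 0.82)]
side carrier_center [([0.505, -0.036, 0.014], 0.94)]
side carrier_nose [([0.525, -0.055, 0.013], 0.97)]
side carrier_handle [([0.415, 0.05, 0.043], 0.63)]
side door []
side red_bottle [([0.567, 0.083, 0.0], 0.7)]
side cup []
side timer [([0.374, 0.27, 0.001], 0.52)]
```

View pics/top0.png

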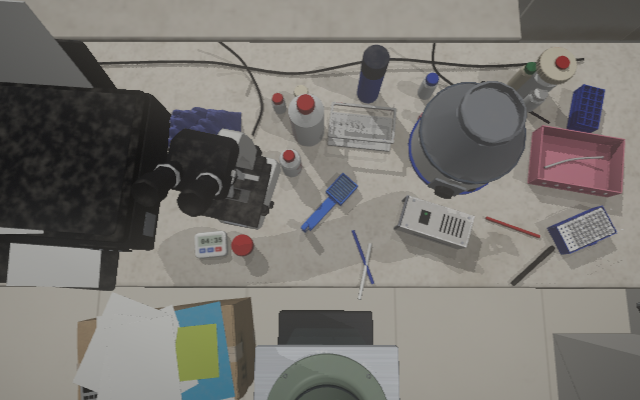

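View pics/side0.png

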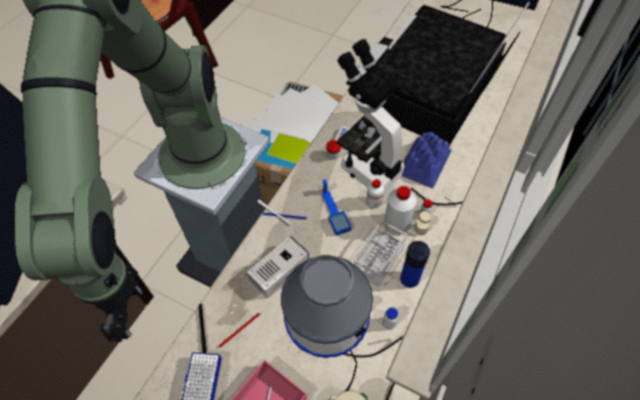

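The top view shows the carrier at about (330,203), nose up-right and handle at (308,228). The white chamber is at (437,220) with its doorway end at about (403,213). The cup (242,245), timer (211,245) and bottle (290,160) are to the left. I'll zoom in on the chamber.

```bash
cat > h.py <<'E'
from workcell import bot
import cv2,numpy as np
def proj(f,X):
    X=np.atleast_2d(X)@np.array(f["R"]).T+np.array(f["t"]);p=X@np.array(f["intrinsics"]).T
    return p[:,:2]/p[:,2:]
def back(f,uv,z):
    K,R,t=[np.array(f[k]) for k in("intrinsics","R","t")]
    d=R.T@np.linalg.solve(K,[*uv,1]);c=-R.T@t
    return c+d*(z-c[2])/d[2]
E
python3 - <<'E'
from h import *
f=bot.grab_frame("top")
c=f["img"][180:260,290:490]
cv2.imwrite("pics/crop.png",cv2.resize(c,(800,320),interpolation=cv2.INTER_CUBIC)[:,:,::-1])
for q in("flap",):
    for d in bot.trace(q,f)[:2]:
        ys,xs=np.nonzero(d["region"]);print(q,d["conf"],xs.min(),xs.max(),ys.min(),ys.max(),len(xs))
print(proj(f,[[.45,-.169,0],[.505,-.034,.012],[.412,.046,.04]]).round(1), "cam",(-np.array(f["R"]).T@f["t"]).round(3))
E
```

```text
[[397.6 213.2]
 [340.3 189.1]
 [305.3 227. ]] cam [0.308 0.007 0.932]
```

View pics/crop.png

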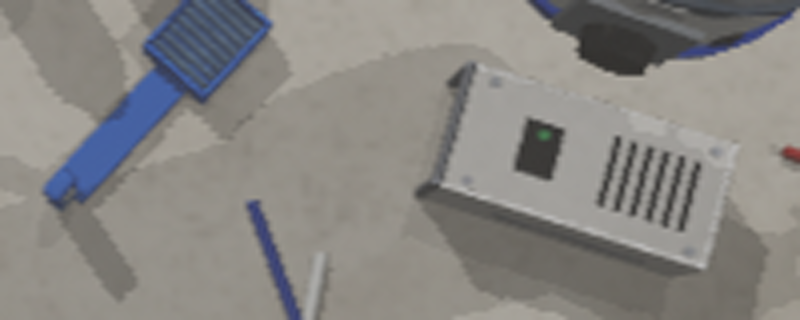

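The roof corners in the crop are (478,65), (740,148), (703,268) and (440,185). The grey door frame is at the left end. The carrier is blue, with its handle at about (65,190).

```bash
python3 - <<'E'
from h import *
f=bot.grab_frame("top")
C=[back(f,(290+(u+.5)/4-.5,180+(v+.5)/4-.5),.058) for u,v in((478,65),(740,148),(703,268),(440,185))]
C=np.array(C)[:,:2];print(C.round(4), [np.linalg.norm(C[i]-C[(i+1)%4]).round(4) for i in range(4)])
d=(C[1]+C[2]-C[0]-C[3])/2;d/=np.linalg.norm(d);ctr=C.mean(0)
print("yaw",np.arctan2(d[1],d[0]),"door",ctr-.075*d,(C[0]+C[3])/2)
# carrier body: top face fit
m=bot.trace("carrier_center",f)[0]["region"].astype(np.uint8)
ys,xs=np.nonzero(m)
P=np.array([back(f,(x,y),.024)[:2] for x,y in zip(xs,ys)])
n=np.array([.525,-.053])-np.array([.413,.048]);n/=np.linalg.norm(n)
s=(P-[.413,.048])@n
b=P[(s>.09)]
r=cv2.minAreaRect((b*1000).astype(np.float32));print(r,cv2.boxPoints(r).round(1).tolist())
for q in("carrier_center","carrier_nose","carrier_handle"):print(q,bot.spot_point(q,f)[0]["xyz"])
E
```

```text
[[ 0.4801 -0.1847]
 [ 0.434  -0.3273]
 [ 0.3681 -0.3033]
 [ 0.413  -0.1616]] [np.float64(0.15), np.float64(0.0702), np.float64(0.1486), np.float64(0.0709)]
yaw -1.8809321376204877 door [ 0.44669194 -0.17279251] [ 0.44658327 -0.17313162]
((502.9981384277344, -34.041507720947266), (50.65489959716797, 63.6566047668457), 48.550331115722656) [[462.3999938964844, -32.0], [510.1000061035156, -74.0999984741211], [543.5999755859375, -36.099998474121094], [495.8999938964844, 6.0]]
carrier_center [0.5046, -0.0314, 0.0078]
carrier_nose [0.5271, -0.0537, 0.011]
carrier_handle [0.4146, 0.0489, 0.0372]
```

```bash
cat > to.py <<'E'
import sys
from h import *
from scipy.spatial.transform import Rotation as Ro
# usage: to.py x y z yaw -> remaining tool-frame shift (mm) and turn from measured pose
x,y,z,w=map(float,sys.argv[1:5]);s=bot.observe()
R=Ro.from_euler("xyz",s["tool_rot"]);T=Ro.from_euler("xyz",[np.pi,0,w])
print("t",s["clock"],"pos",np.round(s["position"],4),np.round(s["tool_rot"],3),"F",np.round(s["force"],1),"shift",(R.inv().apply(np.array([x,y,z])-s["position"])*1000).round(1),"turn",(R.inv()*T).as_rotvec().round(3))
E
python3 -m jog '[[[30,-37,0,0,0,0,1],[30,-37,0,0,0,0,1],[30,-37,0,0,0,0,1],[30,-37,0,0,0,0,1],[30,-37,0,0,0,0,1]]]'
python3 -m jog '[[[30,-37,0,0,0,0,1],[30,-37,0,0,0,0,1],[30,-37,0,0,0,0,1],[30,-37,0,0,0,0,1],[30,-37,0,0,0,0,1]]]'
python3 -m jog '[[[30,-37,0,0,0,-0.1,1],[0,0,10,0,0,-0.14,1],[0,0,10,0,0,-0.14,1],[0,0,10,0,0,-0.14,1],[0,0,10,0,0,-0.14,1]]]'
python3 -m jog '[[[0,0,10,0,0,-0.14,1],[0,0,10,0,0,-0.14,1],[0,0,10,0,0,-0.14,1],[0,0,10,0,0,-0.14,1],[0,0,10,0,0,-0.14,1]]]'
python3 to.py .4135 .048 .2 2.417
```

```text
clock: 1.65
position: [0.3281, -0.3276, 0.304]
tool_rot: [3.141, -0.0, 0.455]
force: [2.1, 0.5, -0.7]
grip_width: 0.0854
finger_force: 0.0
clock: 2.15
position: [0.3816, -0.0955, 0.3042]
tool_rot: [3.141, -0.001, 0.455]
force: [1.1, -0.2, -0.1]
grip_width: 0.0853
finger_force: 0.0
clock: 2.65
position: [0.3923, -0.0508, 0.2637]
tool_rot: [3.141, -0.0, 1.121]
force: [0.3, -0.5, -0.6]
grip_width: 0.0854
finger_force: 0.0
clock: 3.15
position: [0.3924, -0.0509, 0.2136]
tool_rot: [3.141, 0.0, 1.821]
force: [-0.9, 0.2, 0.4]
grip_width: 0.0855
finger_force: 0.0
t 3.15 pos [ 0.3924 -0.0509  0.2136] [3.141 0.    1.821] F [-0.9  0.2  0.4] shift [90.6 44.9 13.7] turn [ 0.     0.    -0.596]
```

```bash
python3 -m jog '[[[30,15,5,0,0,0,1],[30,15,5,0,0,0,1],[30,15,5,0,0,0,1],[0,0,0,0,0,-0.149,1],[0,0,0,0,0,-0.149,1]]]' >/dev/null
python3 -m jog '[[[0,0,0,0,0,-0.149,1],[0,0,0,0,0,-0.149,1],[0,0,0,0,0,0,1]]]'
python3 - <<'E'
from h import *
from scipy.spatial.transform import Rotation as Ro
s=bot.observe();f=bot.grab_frame("wrist")
TC=np.array(f["tool_from_camera"]);R=Ro.from_euler("xyz",s["tool_rot"]).as_matrix()
K=np.array(f["intrinsics"])
def pix(X):
    p=R.T@(np.array(X)-s["position"]);c=TC[:3,:3].T@(p-TC[:3,3]);u=K@c;return u[:2]/u[2]
im=f["img"].copy()
for q in("carrier_center","carrier_handle","carrier_nose","door"):
    for d in bot.spot_point(q,f)[:1]:
        u=pix(d["xyz"]);print(q,d["xyz"],d["conf"],u.round());cv2.circle(im,tuple(int(v) for v in u),4,(255,0,0),-1)
for X in((.4135,.048,.056),(.504,-.033,.024)):cv2.circle(im,tuple(int(v) for v in pix(X)),4,(0,255,0),-1)
cv2.imwrite("pics/w1.png",im[:,:,::-1])
E
python3 to.py .4135 .048 .096 2.417
```

```text
clock: 3.95
position: [0.4142, 0.0472, 0.1989]
tool_rot: [3.141, -0.0, 2.413]
force: [-1.0, -0.7, 0.5]
grip_width: 0.0852
finger_force: 0.0
carrier_center [0.5032, -0.0308, 0.0106] 0.72 [327. 317.]
carrier_handle [0.4166, 0.0459, 0.0398] 0.58 [327. 212.]
carrier_nose [0.5315, -0.0538, 0.0088] 0.9 [329. 346.]
t 4.2 pos [0.4142 0.0473 0.199 ] [-3.142  0.     2.408] F [ 0.1  0.2 -0.3] shift [  1.   0. 103.] turn [-0.     0.    -0.009]
```

View pics/w1.png

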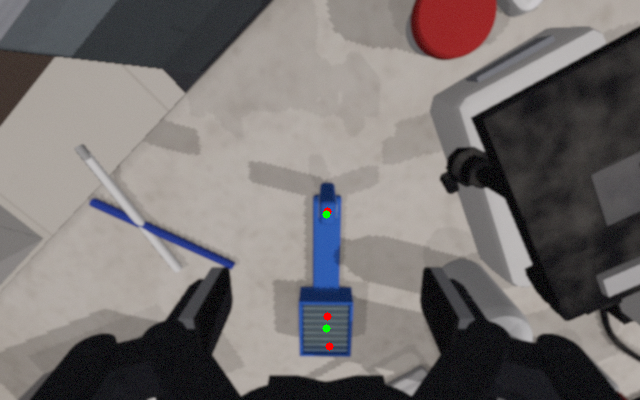

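The carrier is lined up with the tool, with its body at about (326,323). The handle end is near (327,185–200), farther back than my marker at (327,214), so I'll zoom in.

```bash
python3 - <<'E'
from h import *
f=bot.grab_frame("wrist")
cv2.imwrite("pics/w2.png",cv2.resize(f["img"][170:370,280:380],None,fx=3,fy=3,interpolation=cv2.INTER_CUBIC)[:,:,::-1])
from scipy.spatial.transform import Rotation as Ro
s=bot.observe();TC=np.array(f["tool_from_camera"]);R=Ro.from_euler("xyz",s["tool_rot"]).as_matrix();K=np.array(f["intrinsics"])
c=R@TC[:3,3]+s["position"]
print("cam",c.round(3),"axis",(R@TC[:3,2]).round(3))
def back(u,v,z):
    d=R@TC[:3,:3]@np.linalg.solve(K,[u,v,1]);return (c+d*(z-c[2])/d[2]).round(4)
for v,z in((184,.056),(197,.056),(290,.024),(355,.024)):print(v,z,back(327,v,z))
E
```

```text
cam [0.352 0.103 0.27 ] axis [ 0.24  -0.216 -0.946]
184 0.056 [0.3972 0.0631 0.056 ]
197 0.056 [0.404 0.057 0.056]
290 0.024 [ 0.4744 -0.0062  0.024 ]
355 0.024 [ 0.5266 -0.0532  0.024 ]
```

View pics/w2.png

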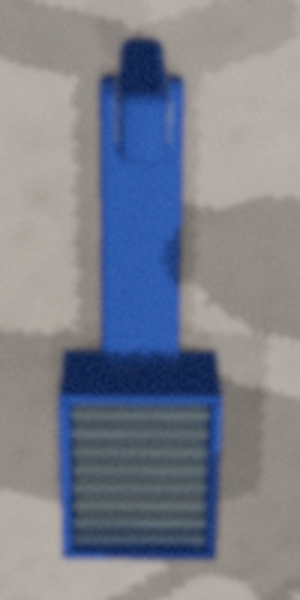

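The dark face is the back of the handle (crop rows 40–95) and its bright top spans image rows 202–223. That puts the centre at my marker, so the estimate holds. Next I descend and grip.

```bash
python3 -m jog '[[[1,0,25,0,0,-0.009,1],[0,0,25,0,0,0,1],[0,0,25,0,0,0,1],[0,0,20,0,0,0,0.6],[0,0,8,0,0,0,0.4]]]' 30
python3 -m jog '[[[0,0,0,0,0,0,0],[0,0,0,0,0,0,0],[0,0,0,0,0,0,0],[0,0,0,0,0,0,0],[0,0,0,0,0,0,0]]]' 30
python3 to.py .505 .0116 .096 1.261
```

```text
clock: 4.75
position: [0.4128, 0.0481, 0.0946]
tool_rot: [-3.14, -0.001, 2.419]
force: [0.1, -1.1, 0.8]
grip_width: 0.0592
finger_force: 0.0
clock: 5.25
position: [0.4138, 0.0479, 0.0968]
tool_rot: [3.14, 0.001, 2.419]
force: [-0.8, -0.5, 6.8]
grip_width: 0.0116
finger_force: 31.6
t 5.25 pos [0.4138 0.0479 0.0968] [3.140e+00 1.000e-03 2.419e+00] F [-0.8 -0.5  6.8] shift [-92.4  33.1   1. ] turn [0.002 0.    1.158]
```

```bash
python3 -m jog '[[[-9,3,0,0,0,0.116,0],[-9,4,0,0,0,0.116,0],[-8,5,0,0,0,0.116,0],[-8,6,0,0,0,0.116,0],[-7,7,0,0,0,0.116,0]]]' 40
python3 -m jog '[[[-6,8,0,0,0,0.116,0],[-5,9,0,0,0,0.116,0],[-4,9,0,0,0,0.116,0],[-3,9,0,0,0,0.116,0],[-2,10,0,0,0,0.116,0]]]'
python3 -m jog '[[[0,0,0,0,0,0,0],[0,0,0,0,0,0,0]]]' >/dev/null
python3 to.py .505 .0116 .096 1.261
python3 - <<'E'
from h import *
f=bot.grab_frame("top")
for q in("carrier_center","carrier_handle","carrier_nose","door"):
    for d in bot.spot_point(q,f)[:1]:print(q,d["xyz"],d["conf"])
cv2.imwrite("pics/t2.png",cv2.resize(f["img"][150:260,270:490],(800,400),interpolation=cv2.INTER_CUBIC)[:,:,::-1])
E
```

```text
clock: 5.75
position: [0.459, 0.0287, 0.0969]
tool_rot: [3.14, -0.0, 1.835]
force: [-0.3, 2.2, 1.7]
grip_width: 0.0115
finger_force: 39.4
clock: 6.25
position: [0.5051, 0.01, 0.0969]
tool_rot: [3.14, -0.001, 1.255]
force: [0.4, -0.2, 0.8]
grip_width: 0.0113
finger_force: 39.1
t 6.45 pos [0.505  0.0101 0.0968] [ 3.140e+00 -1.000e-03  1.262e+00] F [ 3.2 -1.6  7.1] shift [ 1.5 -0.4  0.8] turn [ 0.002 -0.001  0.001]
```

View pics/t2.png

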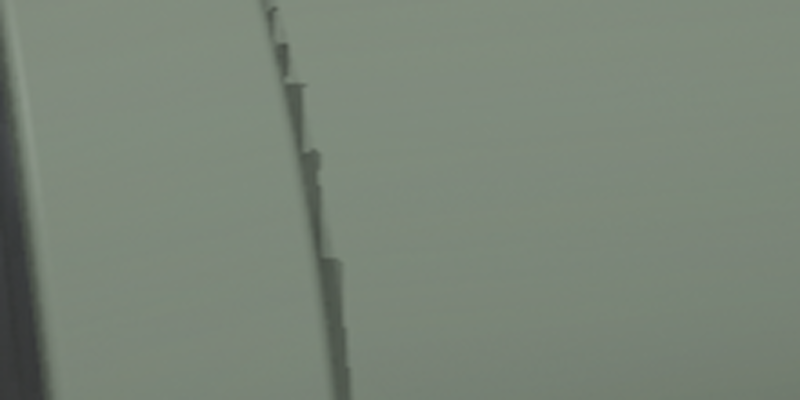

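The arm fills the top view, so I'll use the wrist and side cameras.

```bash
python3 - <<'E'
from h import *
ims=[]
for c in("wrist","side"):
    f=bot.grab_frame(c)
    for q in("carrier_center","carrier_handle","carrier_nose","door"):
        for d in bot.spot_point(q,f)[:1]:print(c,q,np.round(d["xyz"],4),round(d["conf"],2))
    ims.append(f["img"])
cv2.imwrite("pics/ws.png",np.vstack([cv2.resize(ims[0],(480,300)),cv2.resize(ims[1][130:330,180:500],(480,300))])[:,:,::-1])
E
```

```text
wrist carrier_handle [0.5061 0.0091 0.0396] 0.85
side carrier_center [ 0.4656 -0.1084  0.0122] 0.77
side carrier_handle [0.5037 0.0115 0.0432] 0.97
side carrier_nose [ 0.4605 -0.1334  0.0136] 0.7
```

View pics/ws.png

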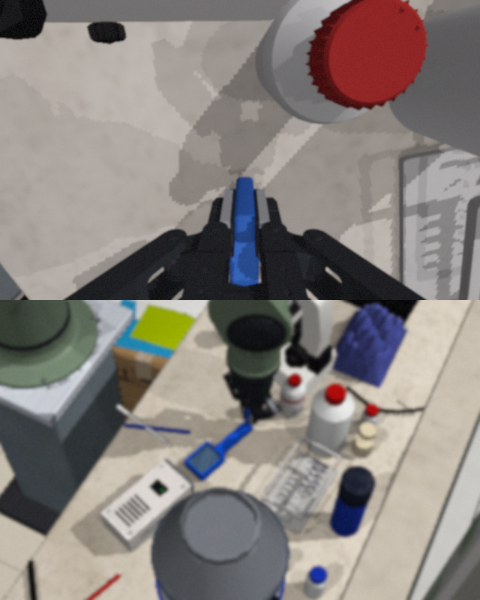

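The carrier points at the doorway. Before inserting, I'll overlay the models of the chamber and carrier on the side view to check the alignment.

```bash
python3 - <<'E'
from h import *
f=bot.grab_frame("side")
D=np.array([.4466,-.173]);y=-1.881;d=np.array([np.cos(y),np.sin(y)]);n=np.array([-d[1],d[0]])
x0,y0,w,h=240,190,130,97;k=6
im=cv2.resize(f["img"][y0:y0+h,x0:x0+w],None,fx=k,fy=k,interpolation=cv2.INTER_CUBIC)
def poly(o,L,z,col):
    P=[[*(o+a*d+b*n),z] for a,b in L];u=(proj(f,P)-[x0,y0]+.5)*k-.5
    cv2.polylines(im,[u.round().astype(np.int32)],True,col,1)
poly(D,[(0,.037),(.15,.037),(.15,-.037),(0,-.037)],.058,(255,0,0))
H=np.array(bot.observe()["position"])[:2];c=H+.124*d
poly(c,[(-.03,.024),(.03,.024),(.03,-.024),(-.03,-.024)],.024,(0,255,0))
print(c, (c-D)@d,(c-D)@n)
cv2.imwrite("pics/ov.png",im[:,:,::-1])
E
```

```text
[ 0.46695963 -0.10796383] -0.06814691828182982 -0.00046456398617454413
```

View pics/ov.png

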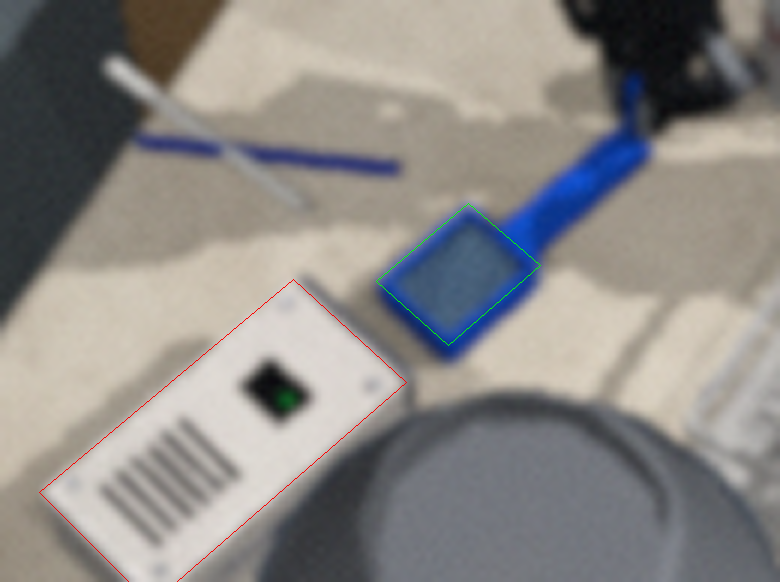

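The overlay fits the roof (red) and body (green) within about 2 mm, so the carrier is aligned. I'll insert it now.

```bash
python3 -m jog '[[[-8,0,0,0,0,0,0],[-8,0,0,0,0,0,0],[-8,0,0,0,0,0,0],[-8,0,0,0,0,0,0],[-8,0,0,0,0,0,0]]]' | grep -E "pos|force"
python3 -m jog '[[[-8,0,0,0,0,0,0],[-8,0,0,0,0,0,0],[-8,0,0,0,0,0,0],[-8,0,0,0,0,0,0],[0,0,0,0,0,0,0]]]' | grep -E "pos|force"
python3 to.py .459 -.135 .096 1.261
```

```text
position: [0.4925, -0.0273, 0.0968]
force: [2.2, 6.1, 9.2]
finger_force: 40.4
position: [0.4824, -0.0588, 0.0968]
force: [1.6, -1.2, 10.5]
finger_force: 40.6
t 8.25 pos [ 0.4824 -0.0588  0.0968] [ 3.140e+00 -1.000e-03  1.262e+00] F [ 1.6 -1.2 10.5] shift [-79.7   0.8   0.7] turn [ 0.002 -0.001  0.001]
```

```bash
python3 -m jog '[[[-8,0,-0.3,0,0,0,0],[-8,0,-0.2,0,0,0,0],[-8,0,0,0,0,0,0],[-8,0,0,0,0,0,0],[0,0,0,0,0,0,0]]]' | grep -E "pos|force"
python3 -m jog '[[[-8,0,0,0,0,0,0],[-6,0,0,0,0,0,0],[-5,0,0,0,0,0,0],[0,0,0,0,0,0,0],[0,0,0,0,0,0,0]]]' | grep -E "pos|force"
python3 - <<'E'
from h import *
d=np.array([-.305,-.952]);D=np.array([.4466,-.173]);s=bot.observe()
print("nose",(np.array(s["position"][:2])-D)@d+.154,"lat",(np.array(s["position"][:2])-D)@[.952,-.305],"Fd",np.array(s["force"][:2])@d)
f=bot.grab_frame("side")
for q in("carrier_center","carrier_handle","carrier_nose"):
    for r in bot.spot_point(q,f)[:1]:print(q,np.round(r["xyz"],4),round(r["conf"],2))
E
```

```text
position: [0.4722, -0.0902, 0.0968]
force: [1.1, -2.2, 8.2]
finger_force: 40.3
position: [0.4666, -0.1077, 0.0968]
force: [0.1, 1.0, 8.2]
finger_force: 40.2
nose 0.08575456062290142 lat -0.0008910157883578404 Fd -1.0085448257575216
carrier_handle [ 0.4666 -0.1033  0.0404] 0.44
```

```bash
cat > fd.py <<'E'
from h import *
d=np.array([-.305,-.952]);D=np.array([.4466,-.173]);s=bot.observe();p=np.array(s["position"][:2])
print(s["clock"],"nose %.1f Fd %.1f Fz %.1f"%(1000*((p-D)@d+.154),np.array(s["force"][:2])@d,s["force"][2]))
E
python3 -m jog '[[[-2,0,0,0,0,0,0],[-2,0,0,0,0,0,0],[-1,0,0,0,0,0,0],[-1,0,0,0,0,0,0]]]' >/dev/null; python3 fd.py
python3 -m jog '[[[-1,0,0,0,0,0,0],[-1,0,0,0,0,0,0]]]' >/dev/null; python3 fd.py
python3 -m jog '[[[-1,0,0,0,0,0,0],[-1,0,0,0,0,0,0]]]' >/dev/null; python3 fd.py
python3 -m jog '[[[-1,0,0,0,0,0,0]]]' >/dev/null; python3 fd.py
python3 -m jog '[[[-1,0,0,0,0,0,0]]]' >/dev/null; python3 fd.py
```

```text
9.85 nose 90.7 Fd -6.4 Fz 7.8
10.05 nose 92.7 Fd -7.6 Fz 8.5
10.25 nose 94.8 Fd -6.7 Fz 9.1
10.35 nose 95.9 Fd -6.7 Fz 8.6
10.45 nose 96.9 Fd -6.2 Fz 9.0
```

```bash

python3 -m jog '[[[0,0,0,0,0,0,0],[0,0,0,0,0,0,0]]]' >/dev/null; python3 fd.py
python3 -m jog '[[[0,0,-0.5,0,0,0,0],[0,0,0,0,0,0,0]]]' >/dev/null; python3 fd.py
python3 -m jog '[[[0,0,-0.5,0,0,0,0],[0,0,0,0,0,0,0]]]' >/dev/null; python3 fd.py
python3 -m jog '[[[0,0,-0.5,0,0,0,0],[0,0,0,0,0,0,0]]]' >/dev/null; python3 fd.py
```

```text
10.65 nose 97.0 Fd -5.1 Fz 8.7
10.85 nose 97.6 Fd 0.3 Fz -0.4
11.05 nose 97.4 Fd 0.8 Fz -1.5
11.25 nose 97.1 Fd 1.1 Fz -2.0
```

```bash

python3 -m jog '[[[-0.5,0,0.4,0,0,0,0],[-1,0,0,0,0,0,0]]]' >/dev/null; python3 fd.py
for i in 1; do python3 -m jog '[[[-1,0,0,0,0,0,0]]]' >/dev/null; python3 fd.py
python3 -m jog '[[[-1,0,0,0,0,0,0]]]' >/dev/null; python3 fd.py
python3 -m jog '[[[-1,0,0,0,0,0,0]]]' >/dev/null; python3 fd.py; done
```

```text
11.45 nose 98.4 Fd -0.1 Fz -2.2
11.55 nose 99.6 Fd -0.7 Fz -2.4
11.65 nose 100.6 Fd -0.3 Fz -2.3
11.75 nose 101.6 Fd -0.7 Fz -1.4
```

Clean free sliding. I'll keep probing in 1 mm steps.

```bash

python3 -m jog '[[[-1,0,0,0,0,0,0]]]' >/dev/null; python3 fd.py
python3 -m jog '[[[-1,0,0,0,0,0,0]]]' >/dev/null; python3 fd.py
python3 -m jog '[[[-1,0,0,0,0,0,0]]]' >/dev/null; python3 fd.py
python3 -m jog '[[[-1,0,0,0,0,0,0]]]' >/dev/null; python3 fd.py
```

```text
11.85 nose 102.6 Fd 0.4 Fz -1.3
11.95 nose 103.6 Fd -0.2 Fz -1.5
12.05 nose 104.6 Fd 0.0 Fz -1.9
12.15 nose 105.6 Fd 0.3 Fz -1.8
```

```bash

python3 -m jog '[[[-1,0,0,0,0,0,0]]]' >/dev/null; python3 fd.py
python3 -m jog '[[[-1,0,0,0,0,0,0]]]' >/dev/null; python3 fd.py
python3 -m jog '[[[-1,0,0,0,0,0,0]]]' >/dev/null; python3 fd.py
```

```text
12.25 nose 106.6 Fd -0.5 Fz -1.9
12.35 nose 107.6 Fd 1.1 Fz -1.9
12.45 nose 108.6 Fd -0.5 Fz -0.5
```

```bash

python3 -m jog '[[[-1,0,0,0,0,0,0]]]' >/dev/null; python3 fd.py
python3 -m jog '[[[-1,0,0,0,0,0,0]]]' >/dev/null; python3 fd.py
python3 -m jog '[[[-1,0,0,0,0,0,0]]]' >/dev/null; python3 fd.py
```

```text
12.55 nose 109.6 Fd -0.0 Fz -1.8
12.65 nose 110.6 Fd 0.2 Fz -2.7
12.75 nose 111.2 Fd -5.7 Fz -0.8
```

```bash

python3 -m jog '[[[-1,0,0,0,0,0,0]]]' >/dev/null; python3 fd.py
python3 -m jog '[[[-1,0,0,0,0,0,0]]]' >/dev/null; python3 fd.py
```

```text
12.85 nose 111.9 Fd -5.0 Fz -0.9
12.95 nose 112.8 Fd -6.7 Fz -0.5
```

Contact came at nose ≈ 111.0 mm, with a steady 5–6 N while the pad yields. I'll push on to about 116.

```bash

python3 -m jog '[[[-1,0,0,0,0,0,0]]]' >/dev/null; python3 fd.py
python3 -m jog '[[[-1,0,0,0,0,0,0]]]' >/dev/null; python3 fd.py
python3 -m jog '[[[-1,0,0,0,0,0,0],[0,0,0,0,0,0,0],[0,0,0,0,0,0,0],[0,0,0,0,0,0,0]]]' >/dev/null; python3 fd.py
```

```text
13.05 nose 113.8 Fd -5.2 Fz 0.8
13.15 nose 114.8 Fd -5.5 Fz -1.1
13.55 nose 116.0 Fd -5.8 Fz -1.1
```

```bash

python3 -m jog '[[[0,0,0.4,0,0,0,0],[0,0,0,0,0,0,0.15],[0,0,0,0,0,0,0.3],[0,0,0,0,0,0,0.4],[0,0,0,0,0,0,0.4]]]'; python3 fd.py
python3 -m jog '[[[0,0,-5,0,0,0,0.4],[0,0,-15,0,0,0,0.4],[0,0,-25,0,0,0,0.4],[0,0,-40,0,0,0,0.4],[0,0,-40,0,0,0,0.4]]]'
python3 -m jog '[[[30,0,-20,0,0,0,0.4],[40,0,0,0,0,0,0.4],[40,0,0,0,0,0,0.4],[0,0,0,0,0,0,0.4],[0,0,0,0,0,0,0.4]]]' >/dev/null
python3 - <<'E'
from h import *
d=np.array([-.305,-.952]);D=np.array([.4466,-.173])
ims=[]
for c in("wrist","side"):
    f=bot.grab_frame(c);ims.append(f["img"])
    for q in("carrier_handle","red_bottle","cup","timer"):
        for r in bot.spot_point(q,f)[:1]:print(c,q,np.round(r["xyz"],4),round(r["conf"],2),(np.array(r["xyz"][:2])-D)@d)
    m=bot.trace("flap",f);print("flap",[(r["conf"],int(r["region"].sum())) for r in m[:1]])
cv2.imwrite("pics/end.png",np.vstack([cv2.resize(ims[0],(480,300)),cv2.resize(ims[1][170:310,220:444],(480,300),interpolation=cv2.INTER_CUBIC)])[:,:,::-1])
E
```

```text
clock: 14.05
position: [0.457, -0.1371, 0.0971]
tool_rot: [-3.142, 0.0, 1.26]
force: [-0.2, -0.5, 0.1]
grip_width: 0.0342
finger_force: 0.0
14.05 nose 116.6 Fd 0.5 Fz 0.1
clock: 14.55
position: [0.4566, -0.1367, 0.2236]
tool_rot: [-3.141, -0.0, 1.26]
force: [0.2, -0.2, -0.2]
grip_width: 0.0341
finger_force: 0.0
wrist carrier_handle [ 0.4594 -0.1368  0.0412] 0.83 -0.038366399999999974
wrist red_bottle [0.5628 0.0798 0.002 ] 0.78 -0.2761066
wrist cup [ 0.4591 -0.1338  0.041 ] 0.34 -0.041130899999999984
flap [(0.94, 959)]
side carrier_handle [ 0.4577 -0.1317  0.0428] 0.68 -0.04270309999999997
side red_bottle [ 0.564   0.0802 -0.003 ] 0.92 -0.27685339999999997
flap []
```

View pics/end.png

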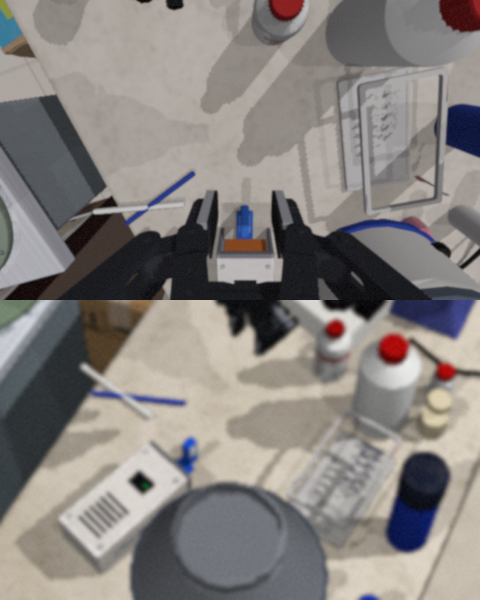

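The flap shows orange and shut in the doorway at about (245,247). The handle stands about 40 mm outside, and the bottle has not moved. Handing in.

```bash
python3 -c "
from workcell import bot
print(bot.job_done())"
```

```text
the job is handed in; nothing more can be done
None
```

I loaded the carrier, pushed the pad in by about 5 mm by my estimate (contact at about 111 mm, pushed to about 116 mm), let go with the flap shut and the handle about 40 mm outside, and handed the job in at about 15 s on the robot's clock; no verdict came back.

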